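Fold the slide tray's retaining tabs in one run along the row

TASK

Secure the five specimen slides for carrying: starting at the end of the tray with the broad raised pad, run your fingertips low along the row of five little hinged tabs, so that each in turn, from that end to the other, is folded right down flat over its slide. Do it gently, only brushing and pushing with the fingertips: grip or lift nothing, leave the tray where it lies, and do not disturb the things standing around.

Things in the scene. Friction and masses are not known exactly. Their poses are not given: they have to be found in the camera images.
- tray: Loose flat aluminium slide tray, 1.4 kg. Origin: on the table under the middle of the tab row; z up. Tabs run along its y at x = 0, start at +y, finish at -y. Deck x -35 to +95, y -140 to +150 mm, 8 mm thick. Five fixed glass slides (76 x 26 mm, tops at 10 mm) and 11 mm high ribs lie across it, hinge cheeks 13.5 mm high. Nothing but upright tabs and the vials exceeds 14.5 mm above the table.
- start_pad (a point): Centre of the top face of the broad raised pad at the row's start: 40 mm (x) by 45 mm (y), 14.5 mm above the table, at tray y = +122.5 mm; level with the tops of folded tabs. Its axes are those of the tray.
- finish_bar (a point): Centre of the top face of the narrow raised bar at the row's other end: 40 mm (x) by 12 mm (y), 14.5 mm above the table, at tray y = -126 mm.
- hinge0 (a point): Point on the hinge axis of tab 0 (0 is nearest the start pad), tray y = 88 mm, 13 mm above the table. The hinge axis is along the tray's x.
- hinge1 (a point): Point on the hinge axis of tab 1 (0 is nearest the start pad), tray y = 44 mm, 13 mm above the table. The hinge axis is along the tray's x.
- hinge2 (a point): Point on the hinge axis of tab 2 (0 is nearest the start pad), tray y = 0 mm, 13 mm above the table. The hinge axis is along the tray's x.
- hinge3 (a point): Point on the hinge axis of tab 3 (0 is nearest the start pad), tray y = -44 mm, 13 mm above the table. The hinge axis is along the tray's x.
- hinge4 (a point): Point on the hinge axis of tab 4 (0 is nearest the start pad), tray y = -88 mm, 13 mm above the table. The hinge axis is along the tray's x.
- tab0 (a joint): Hinge angle of tab 0, a black plastic leaf 14 mm wide (tray x), 22 mm long, 3 mm thick: 0 upright, positive leaning away from the start pad (to tray -y), 1.57 folded flat over its slide (top then 14.5 mm above the table), -0.3 fully back. Stiff friction hinge (0.008 N m, no spring): stays where left. Starts between -0.2 and 0.35.
- tab1 (a joint): Hinge angle of tab 1, a black plastic leaf 14 mm wide (tray x), 22 mm long, 3 mm thick: 0 upright, positive leaning away from the start pad (to tray -y), 1.57 folded flat over its slide (top then 14.5 mm above the table), -0.3 fully back. Stiff friction hinge (0.008 N m, no spring): stays where left. Starts between -0.2 and 0.35.
- tab2 (a joint): Hinge angle of tab 2, a black plastic leaf 14 mm wide (tray x), 22 mm long, 3 mm thick: 0 upright, positive leaning away from the start pad (to tray -y), 1.57 folded flat over its slide (top then 14.5 mm above the table), -0.3 fully back. Stiff friction hinge (0.008 N m, no spring): stays where left. Starts between -0.2 and 0.35.
- tab3 (a joint): Hinge angle of tab 3, a black plastic leaf 14 mm wide (tray x), 22 mm long, 3 mm thick: 0 upright, positive leaning away from the start pad (to tray -y), 1.57 folded flat over its slide (top then 14.5 mm above the table), -0.3 fully back. Stiff friction hinge (0.008 N m, no spring): stays where left. Starts between -0.2 and 0.35.
- tab4 (a joint): Hinge angle of tab 4, a black plastic leaf 14 mm wide (tray x), 22 mm long, 3 mm thick: 0 upright, positive leaning away from the start pad (to tray -y), 1.57 folded flat over its slide (top then 14.5 mm above the table), -0.3 fully back. Stiff friction hinge (0.008 N m, no spring): stays where left. Starts between -0.2 and 0.35.
- vial_a: Small capped glass vial, 20 mm across, 40 mm high, standing on the tray's deck behind the slides (tray x about +81 mm). Not part of the job. Origin at the centre of its underside.
- vial_b: A second vial like vial_a, standing further along behind the slides. Not part of the job. Origin at the centre of its underside.
- coverslip_box: Closed white box 45 x 35 x 22 mm, on the table just past the start end of the tray. Not part of the job. Origin at the centre of its underside.
- marker: Marker pen 131 mm long, 12 mm thick, lying on the table in front of the tray, parallel to the row. Not part of the job. Origin at the centre of its underside.
- stain_bottle: Amber bottle 44 mm across, 85 mm high, on the table well to the left. Not part of the job. Origin at the centre of its underside.
- petri_dish: Shallow glass dish 90 mm across, 15 mm high, on the table to the left. Not part of the job. Origin at the centre of its underside.
- mouse: Black computer mouse 100 x 60 x 31 mm, on the table to the right. Not part of the job. Origin at the centre of its underside.
Things that resemble listed ones, but are neither listed nor needed, are in the scene too. Of the things that look like the coverslip_box, take the one that is farthest from the robot's base at the start. What is shaped like the mouse but purple is not meant.

How it is judged:
By the outcome, as a careful person would: the job done as asked, in the order asked, and still so for the second after the job is handed in, with the robot touching nothing.
It also fails if it takes over 48 s, if anything falls off the work surface, if the arm or the gripper's body presses on something with over 40 N, if the wrist force passes 120 N, or if a joint passes its speed limit or range.

ROBOT

A 6-joint arm with a two-finger parallel gripper is mounted at the origin on the work surface. World frame = base frame: x ahead of the robot, y to its left, z up, the work surface at z = 0. Lengths are in m, angles in degrees, forces in N, time in s.
With the tool pointing down it reaches from about 0.275 to 0.85 m from the base axis. Payload 19 kg.
Tool frame: the origin (TCP) lies on the centre line of the jaws, within the pads' length; the fingertips stand 19 mm ahead of it and the grasp point (between the pads) is the TCP; z points along the fingers, y is the direction in which the jaws open and shut (so a half turn about z gives the same grasp; the last joint's range is limited). The gripper opens to 85 mm and grips with 20 to 120 N. Pads are 22 mm wide; open, the fingers measure 114 mm over their backs; the gripper's body (76 mm by 85 mm) begins 54 mm behind the grasp point. The pads swing forward as they close: fully open they stand 13 mm farther back than shut.
Start: joints at [-72.766, 8.623, 82.357, -0, 89.026, -7.678], TCP at [0.242, -0.521, 0.25] pointing down, gripper open.
Joint ranges: [-160.23, 160.23], [-39.13, 120.54], [6.94, 153.29], [-79.49, 259.48], [9.18, 160.14], [-161.06, 161.06]. Speed limits (degrees/s): [108.29, 108.29, 127.2, 172.46, 172.46, 172.46].

INTERFACE

Orientations are given as [roll, pitch, yaw] about the fixed x, y, z axes, in that order (R = Rz(yaw) Ry(pitch) Rx(roll)).
In Python, from plant import monitor, snapshot, camera_model, close_job gives the robot as it stands.
- The arm moves only by the shell command python3 -m pendant 'ROWS' [FORCE]. ROWS is JSON, one flat list of numbers, 7 for each row, row after row: the finger opening in mm, from 0 to 85.4, then the shift along the tool's x, y, z in units of 40 mm (1.0 is 40 mm), then the turn, a rotation vector about the tool's x, y, z in units of 6 degrees (1.0 is 6 degrees). In form: [gripper, tx, ty, tz, wx, wy, wz, gripper, tx, ty, tz, wx, wy, wz, ...]. A call has exactly 10 rows; each row shifts and turns the pose as measured when the row begins, along the tool's axes as they then stand; what a row does not reach is not made up. A row lasts 1/10 s, in which the tool goes at most 50 mm and 8.59 degrees, less where a joint would pass 70% of its speed; a pose out of reach is approached as far as the arm can. A call is refused whole if a number of a shift passes 1 or a number of a turn 1, either way. A call with a gripper value outside its range is refused whole. The fingers move at their own pace and stop on an object; FORCE is the grip in N (left out, the last holds). Time passes only in rows, so rows that do not move let the fingers close, or fill a call up. It gives the time, the measured TCP pose, the force and the opening at its end, in the units of the state.
- monitor.state(): the state, without advancing time (a new reading comes with each control period).
- snapshot(name): name is "scene" or "top" or "wrist"; returns (picture, depth): 420x560x3 uint8, red, green, blue; 420x560 float32, m along the optical axis (not along the pixel's ray), 0 where there is no reading.
- camera_model(name): a dict with "mtx" (3x3 intrinsics, pixels), "dist" ([k1, k2, p1, p2, k3] as OpenCV has them; the pictures are not rectified), "R" (3x3) and "t" (3): a world point X has camera coordinates R X + t. Camera axes: x right, y down, z forward; pixel columns grow to the right and rows downward; lengths in m; the calibration is good to about 2 mm. A picture is of the moment at which its call begins: read the wrist's pose just before it. camera_model takes no time and is no camera call; for the wrist camera it gives the pose at the moment of the call.
- close_job(): hands the job in, once; it reports no verdict.
The state is a dict: "t": time; "qpos": joint angles; "qvel": joint speeds; "effort": joint torques, N m; "ee_pos": TCP position; "tcp_rot": TCP orientation; "ft_force": force on the tool from outside, world axes, zero at the start; "torque": the same for the moment, N m; "grip_width": finger opening in m.
Only numpy, scipy, OpenCV 4.12 (cv2) and the standard library are available. Lean on these libraries where they do the work, as an engineer would, in place of code of your own. Each camera call takes 0.05 s, during which the arm holds its last target.

## Working session

There is one attempt and no reset: what is moved stays moved. The work goes in short steps, Python scripts to look and compute and a shell command to move; the robot and the scene stay as the last step left them, time stands still between calls to the robot, and variables do not carry over. Pictures are saved under pics/ and viewed, and the job is handed in when it is done.

```bash
mkdir -p pics; ls; python3 - <<'E'
from plant import monitor, snapshot, camera_model
import cv2, numpy as np
s=monitor.state(); print({k:np.round(v,3).tolist() for k,v in s.items()})
for n in ("scene","top"):
    p,d=snapshot(n); cv2.imwrite(f"pics/{n}0.png",p[:,:,::-1]); np.savez(f"{n}0.npz",p=p,d=d)
    m=camera_model(n); np.savez(f"{n}cam.npz",**{k:np.array(v) for k,v in m.items()}); print(n,m)
E
```

```text
pics
{'t': 0.0, 'qpos': [-72.767, 8.65, 82.39, -0.001, 89.025, -7.678], 'qvel': [-0.043, -0.119, 0.09, 0.063, -0.028, 0.062], 'effort': [-0.002, -71.305, -57.088, -0.0, 0.009, -0.0], 'ee_pos': [0.242, -0.521, 0.25], 'tcp_rot': [-179.935, -0.008, 24.911], 'ft_force': [-1.143, -1.085, -1.208], 'torque': [-0.034, -0.011, -0.011], 'grip_width': 0.085}
scene {'mtx': array([[545.57814091,   0.        , 285.40111935],
       [  0.        , 545.57814091, 208.0350816 ],
       [  0.        ,   0.        ,   1.        ]]), 'dist': array([-0.02442057,  0.        ,  0.        ,  0.        ,  0.        ]), 'R': array([[-0.75462681,  0.65612626, -0.00605967],
       [ 0.48132053,  0.54725472, -0.68472098],
       [-0.44594723, -0.51962545, -0.72878012]]), 't': array([ 0.40958059, -0.21811912,  1.65532326])}
top {'mtx': array([[500.92110035,   0.        , 285.85002257],
       [  0.        , 500.92110035, 212.48556791],
       [  0.        ,   0.        ,   1.        ]]), 'dist': array([-0.06782776,  0.        ,  0.        ,  0.        ,  0.        ]), 'R': array([[ 9.67968817e-02, -9.95304125e-01, -2.47892856e-04],
       [-9.72189556e-01, -9.44955370e-02, -2.14284997e-01],
       [ 2.13255317e-01,  2.09831184e-02, -9.76771150e-01]]), 't': array([-0.04166101,  0.55605063,  1.08707617])}
```

View pics/scene0.png

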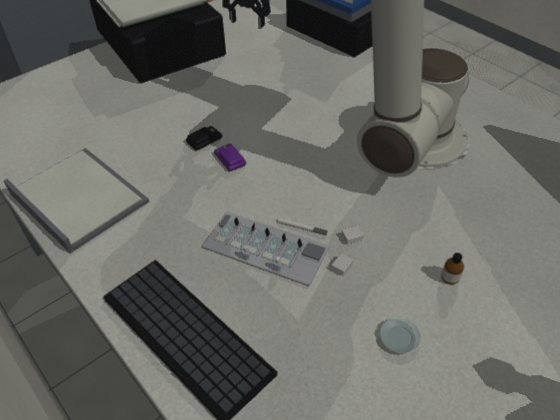

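View pics/top0.png

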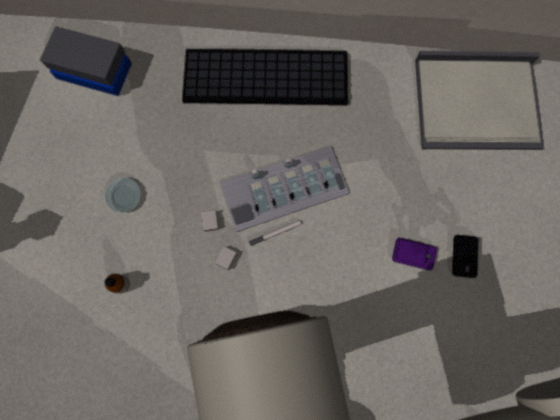

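Scene view: tray near (265,247), pad at (313,252). Top view: tray near (285,188), pad at (242,213), bar at (340,180), with the boxes at (209,220) and (227,257).

```bash
cat > h.py <<'E'
import numpy as np, cv2
def ray(m,uv,z):
    uv=np.array(uv,float).reshape(-1,1,2)
    n=cv2.undistortPoints(uv,np.array(m['mtx']),np.array(m['dist'])).reshape(-1,2)
    R=np.array(m['R']);t=np.array(m['t']).ravel()
    d=np.c_[n,np.ones(len(n))]@R; c=-R.T@t
    s=(z-c[2])/d[:,2]
    return c+d*s[:,None]
def proj(m,X):
    R=np.array(m['R']);t=np.array(m['t']).ravel()
    return cv2.projectPoints(np.array(X,float).reshape(-1,3),cv2.Rodrigues(R)[0],t,np.array(m['mtx']),np.array(m['dist']))[0].reshape(-1,2)
E
python3 - <<'E'
from h import *
a=np.load('top0.npz')['p']; m=dict(np.load('topcam.npz'))
cr=a[140:280,195:365,::-1]; cv2.imwrite('pics/topc.png',cv2.resize(cr,None,fx=4.5,fy=4.2857,interpolation=cv2.INTER_CUBIC) if 0 else cv2.resize(cr,None,fx=4,fy=4,interpolation=cv2.INTER_CUBIC))
a=np.load('scene0.npz')['p'];cr=a[190:300,190:380,::-1]; cv2.imwrite('pics/scenec.png',cv2.resize(cr,None,fx=4,fy=4,interpolation=cv2.INTER_CUBIC))
print(ray(m,[(242,213),(340,180),(285,188),(209,220),(227,257)],0.0145).round(3))
E
```

```text
[[ 0.556  0.117  0.014]
 [ 0.66  -0.109  0.014]
 [ 0.627  0.021  0.014]
 [ 0.532  0.194  0.014]
 [ 0.448  0.14   0.014]]
```

View pics/topc.png

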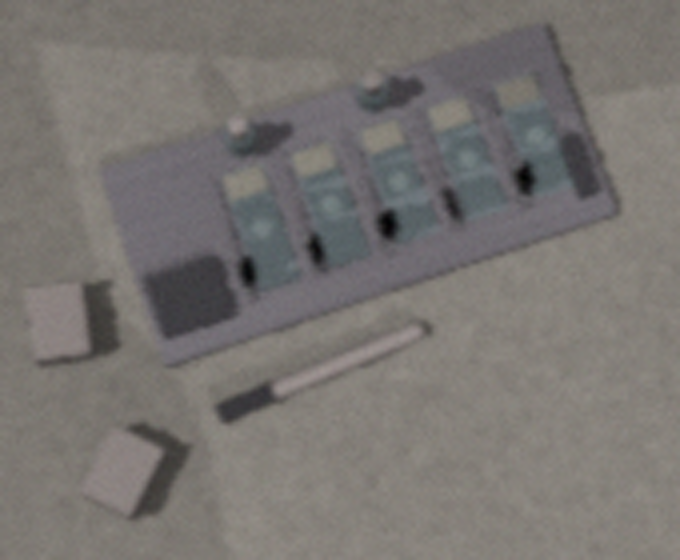

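View pics/scenec.png

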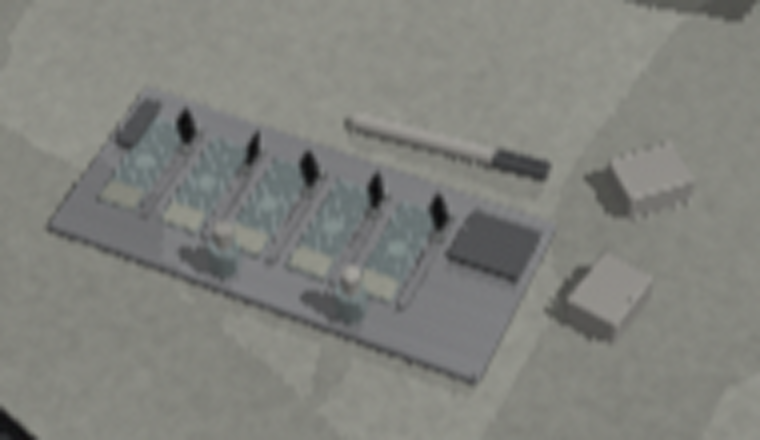

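Cropped views: tray corners in the top crop are (103,160), (168,366), (617,212) and (547,26). All five tabs are black and upright.

```bash
python3 - <<'E'
from h import *
m=dict(np.load('topcam.npz'))
def fit(L,W):
    L=np.array(L);W=np.array(W);l0=L.mean(0);w0=W.mean(0);A=L-l0;B=W-w0
    th=np.arctan2((A[:,0]*B[:,1]-A[:,1]*B[:,0]).sum(),(A*B).sum());R=np.array([[np.cos(th),-np.sin(th)],[np.sin(th),np.cos(th)]])
    o=w0-R@l0; return th,o,(W-o-L@R.T)
px=np.array([(103,160),(168,366),(617,212),(547,26)])/4-.375+[195,140]
W=ray(m,px,0.008)[:,:2]; L=np.array([(95,150),(-35,150),(-35,-140),(95,-140)])/1000
th,o,e=fit(L,W);print(np.degrees(th),o,e.round(4))
ms=dict(np.load('scenecam.npz'))
px=np.array([(474,382),(554,220),(146,88),(50,230)])/4-.375+[190,190]
W=ray(ms,px,0.008)[:,:2]
th,o,e=fit(L,W);print(np.degrees(th),o,e.round(4))
from plant import camera_model,monitor
c=camera_model('wrist');s=monitor.state();print(c, s['ee_pos']);R=c['R'];print(-np.array(R).T@np.ravel(c['t']))
E
```

```text
24.006963981890426 [0.60639305 0.00568233] [[ 0.0029 -0.0012]
 [-0.001  -0.0028]
 [ 0.0013  0.0028]
 [-0.0031  0.0012]]
25.40182428391891 [0.60702159 0.00780237] [[ 0.0026 -0.0016]
 [-0.0001 -0.0028]
 [-0.001   0.0015]
 [-0.0015  0.0029]]
{'mtx': array([[307.86262739,   0.        , 285.63514376],
       [  0.        , 307.86262739, 204.29316811],
       [  0.        ,   0.        ,   1.        ]]), 'dist': array([0.00589189, 0.        , 0.        , 0.        , 0.        ]), 'R': array([[ 0.4215371 , -0.90681064, -0.00096722],
       [-0.87294432, -0.40608242,  0.2703059 ],
       [-0.24550904, -0.11309964, -0.962774  ]]), 't': array([-0.57345229, -0.03541955,  0.37943212])} [ 0.24211835 -0.52133682  0.24975576]
[ 0.30396613 -0.49148226  0.37432683]
```

```bash
python3 -m pendant '[0,0.4,-0.3,0,0,0,0, 0,0.9,-0.6,0,0,0,0, 0,0.9,-0.6,0,0,0,0, 0,0.9,-0.6,0,0,0,0, 0,0.9,-0.6,0,0,0,0, 0,0.9,-0.6,0,0,0,0, 0,0.9,-0.6,0,0,0,0, 0,0.9,-0.6,0,0,0,0, 0,0.9,-0.6,0,0,0,0, 0,0.9,-0.6,0,0,0,0]' 20
```

```text
t: 1.1
ee_pos: [0.4586, -0.1544, 0.2478]
tcp_rot: [-179.7, -0.1, 24.5]
ft_force: [0.9, -1.1, 0.8]
grip_width: 0.0001
```

```bash
python3 -m pendant '[0,0.6,-0.35,0.2,0,0,0, 0,0.6,-0.35,0.4,0,0,0, 0,0.6,-0.35,0.4,0,0,0, 0,0.5,-0.3,0.4,0,0,0, 0,0.4,-0.2,0.4,0,0,0, 0,0.2,-0.1,0.2,0,0,0, 0,0,0,0,0,0,0, 0,0,0,0,0,0,0, 0,0,0,0,0,0,0, 0,0,0,0,0,0,0]' && python3 - <<'E'
from plant import *
import cv2,numpy as np
m=camera_model('wrist');p,d=snapshot('wrist');np.savez('w1.npz',p=p,d=d);np.savez('w1cam.npz',**{k:np.array(v) for k,v in m.items()})
cv2.imwrite('pics/w1.png',p[:,:,::-1]);print(monitor.state()['ee_pos'],monitor.state()['ft_force'])
E
```

```text
t: 2.1
ee_pos: [0.5371, -0.0316, 0.1671]
tcp_rot: [-179.7, -0.1, 25.0]
ft_force: [0.6, 0.4, -0.1]
grip_width: -0.0
[ 0.53719884 -0.03168811  0.16722689] [-0.03767033 -0.72214901  0.20836983]
```

View pics/w1.png

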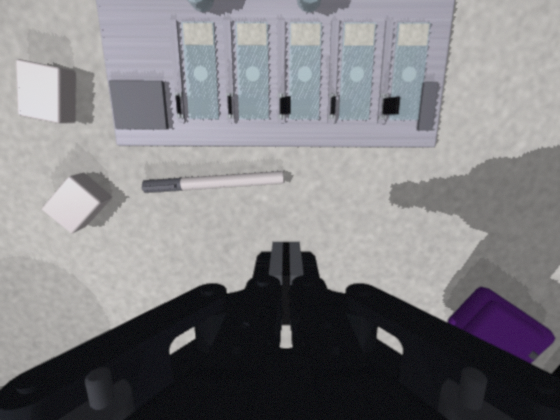

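Wrist view: pad around (140,106), bar around (428,106), tray near corners at (117,146) and (437,147), marker at (213,182), and fingertips at (285,245).

```bash
python3 - <<'E'
from h import *
p=np.load('w1.npz')['p'];m=dict(np.load('w1cam.npz'))
g=p.max(2).astype(int); mask=((g<105)).astype(np.uint8)
mask[160:]=0
n,l,st,c=cv2.connectedComponentsWithStats(cv2.morphologyEx(mask,cv2.MORPH_OPEN,np.ones((3,3))))
for i in range(1,n):
    if st[i,4]>60: print(i,st[i],c[i].round(1))
def fr(i,z):
    cs,_=cv2.findContours((l==i).astype(np.uint8),cv2.RETR_EXTERNAL,cv2.CHAIN_APPROX_NONE)
    W=ray(m,cs[0].reshape(-1,2),z)[:,:2]*1000
    r=cv2.minAreaRect(W.astype(np.float32)); print(i,r, ray(m,[c[i]],z)); return r
for i in range(1,n):
    if st[i,4]>400 : fr(i,0.0145)
cv2.imwrite('pics/w1c.png',cv2.resize(p[60:200,90:280,::-1],None,fx=4,fy=4,interpolation=cv2.INTER_CUBIC))
cv2.imwrite('pics/w1d.png',cv2.resize(p[60:200,270:460,::-1],None,fx=4,fy=4,interpolation=cv2.INTER_CUBIC))
E
```

```text
1 [199   0  15  11 115] [205.9   4.2]
2 [ 61  68  15  54 785] [67.9 95. ]
3 [161  82   8  46 183] [164.7 103.8]
4 [176  95   9  19 134] [179.7 104.2]
5 [228  96   7  18  97] [230.4 104.5]
6 [280  96  11  19 199] [285.1 105.2]
7 [330  96   7  19 105] [333.  105.2]
8 [382  97  18  18 303] [390.5 105.5]
2 ((536.41162109375, 174.58914184570312), (44.02959442138672, 11.88754940032959), 13.80646800994873) [[0.53721659 0.1750233  0.0145    ]]
```

View pics/w1c.png

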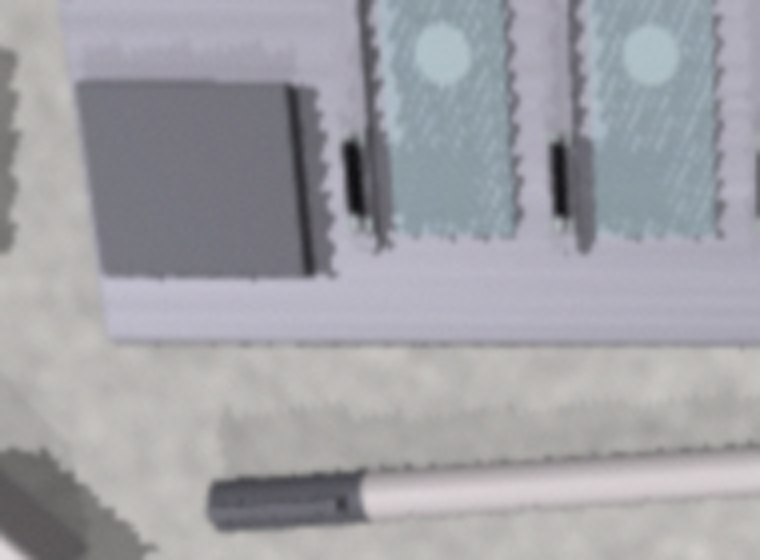

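View pics/w1d.png

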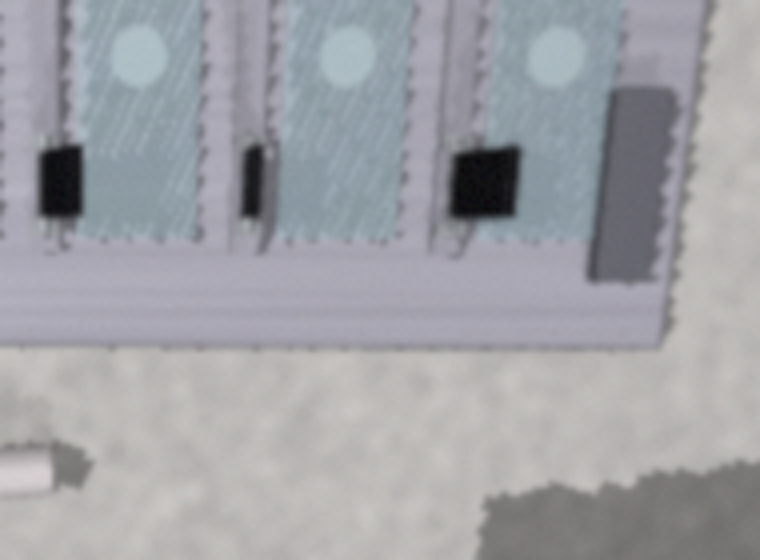

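Crops: pad top corners are (78,84), (288,85), (305,274), (100,276). Bar top corners are (613,88), (680,90), (657,280), (597,280).

```bash
python3 - <<'E'
from h import *
m=dict(np.load('w1cam.npz'))
A=np.array([(78,84),(288,85),(305,274),(100,276)])/4-.375+[90,60]
B=np.array([(613,88),(680,90),(657,280),(597,280)])/4-.375+[270,60]
C=np.array([(105,342)])/4-.375+[90,60];D=np.array([(660,347)])/4-.375+[270,60]
W=np.vstack([ray(m,A,.0145),ray(m,B,.0145),ray(m,C,.008),ray(m,D,.008)])[:,:2]
L=np.array([(20,145),(20,100),(-20,100),(-20,145),(20,-120),(20,-132),(-20,-132),(-20,-120),(-35,150),(-35,-140)])/1000
l0=L.mean(0);w0=W.mean(0);a=L-l0;b=W-w0
th=np.arctan2((a[:,0]*b[:,1]-a[:,1]*b[:,0]).sum(),(a*b).sum());R=np.array([[np.cos(th),-np.sin(th)],[np.sin(th),np.cos(th)]]);o=w0-R@l0
print(np.degrees(th),o);print(((W-o)@R-L).round(4))
from plant import monitor
s=monitor.state();e=s['ee_pos'];print(s['t'],e,s['tcp_rot'],'tcp in tray',(np.array(e[:2])-o)@R)
d=(o+R@[0,.1225])-e[:2]; y=np.radians(s['tcp_rot'][2]);print('to pad, tool xy /40mm',np.array([np.cos(y)*d[0]+np.sin(y)*d[1],np.sin(y)*d[0]-np.cos(y)*d[1]])/.04)
np.savez('tray.npz',o=o,R=R)
# vials, boxes, marker for later comparison
E
```

```text
24.787947818121342 [0.60625873 0.00719962]
[[-0.0007 -0.0005]
 [-0.0006  0.0004]
 [ 0.0008  0.0007]
 [ 0.0001  0.0006]
 [-0.0005  0.0009]
 [-0.0009 -0.0011]
 [ 0.0005 -0.0015]
 [ 0.0004 -0.0005]
 [ 0.0003  0.0002]
 [ 0.0005  0.0008]]
2.15 [ 0.53719884 -0.03168811  0.16722689] [-1.79717258e+02 -1.43858554e-01  2.49894153e+01] tcp in tray [-0.07900121 -0.00635071]
to pad, tool xy /40mm [ 1.98634499 -3.21430314]
```

```bash
python3 -m pendant '[0,0.3,-0.4,0,0,0,0, 0,0.4,-0.7,0,0,0,0, 0,0.4,-0.7,0,0,0,0, 0,0.4,-0.6,0.2,0,0,0, 0,0.3,-0.5,0.3,0,0,0, 0,0.2,-0.3,0.4,0,0,0, 0,0,0,0.4,0,0,0, 0,0,0,0.4,0,0,0, 0,0,0,0.2,0,0,0, 0,0,0,0,0,0,0]' ; cat > w.py <<'E'
from plant import monitor
import numpy as np
t=np.load('tray.npz');s=monitor.state();e=s['ee_pos'];o,R=t['o'],t['R']
q=(np.array(e[:2])-o)@R*1000
print('t',s['t'],'tray xy mm',q.round(2),'z mm',round(e[2]*1000,2),'rot',np.round(s['tcp_rot'],2),'F',np.round(s['ft_force'],2))
E
python3 w.py
```

```text
t: 3.15
ee_pos: [0.5585, 0.1196, 0.095]
tcp_rot: [-180.0, -0.6, 24.6]
ft_force: [-1.3, -0.1, 0.7]
grip_width: 0.0001
t 3.15 tray xy mm [  3.79 122.11] z mm 94.99 rot [-179.96   -0.6    24.56] F [-1.28 -0.06  0.67]
```

```bash
python3 -m pendant '[0,-0.05,0,0.2,0,-0.1,-0.04, 0,-0.05,0,0.3,0,0,0, 0,0,0,0.3,0,0,0, 0,0,0,0.3,0,0,0, 0,0,0,0.15,0,0,0, 0,0,0,0.05,0,0,0, 0,0,0,0,0,0,0, 0,0,0,0,0,0,0, 0,0,0,0,0,0,0, 0,0,0,0,0,0,0]' ; python3 w.py; python3 w.py
```

```text
t: 4.15
ee_pos: [0.5558, 0.1171, 0.0409]
tcp_rot: [180.0, -0.1, 24.7]
ft_force: [1.0, 0.1, 0.1]
grip_width: 0.0002
t 4.15 tray xy mm [  0.26 120.89] z mm 40.91 rot [ 1.7997e+02 -1.1000e-01  2.4750e+01] F [0.96 0.05 0.14]
t 4.15 tray xy mm [  0.26 120.89] z mm 40.91 rot [ 1.7997e+02 -1.1000e-01  2.4750e+01] F [0.96 0.05 0.14]
```

```bash
python3 -m pendant '[0,0,-0.02,0.04,0,0,0, 0,0,-0.02,0.04,0,0,0, 0,0,0,0.03,0,0,0, 0,0,0,0.02,0,0,0, 0,0,0,0,0,0,0, 0,0,0,0,0,0,0, 0,0,0,0,0,0,0, 0,0,0,0,0,0,0, 0,0,0,0,0,0,0, 0,0,0,0,0,0,0]' ; python3 w.py
```

```text
t: 5.15
ee_pos: [0.5554, 0.1187, 0.0359]
tcp_rot: [179.9, -0.2, 24.7]
ft_force: [-0.0, -0.4, 0.4]
grip_width: -0.0003
t 5.15 tray xy mm [  0.56 122.54] z mm 35.86 rot [ 1.7995e+02 -1.6000e-01  2.4740e+01] F [-0.02 -0.37  0.43]
```

```bash
python3 -m pendant '[0,0,0,0.012,0,-0.02,0, 0,0,0,0.012,0,0,0, 0,0,0,0.012,0,0,0, 0,0,0,0,0,0,0, 0,0,0,0,0,0,0, 0,0,0,0,0,0,0, 0,0,0,0,0,0,0, 0,0,0,0,0,0,0, 0,0,0,0,0,0,0, 0,0,0,0,0,0,0]' ; python3 w.py
```

```text
t: 6.15
ee_pos: [0.5554, 0.1187, 0.0343]
tcp_rot: [179.9, -0.0, 24.7]
ft_force: [0.0, 0.2, -0.4]
grip_width: -0.0003
t 6.15 tray xy mm [  0.59 122.53] z mm 34.31 rot [ 1.7995e+02 -3.0000e-02  2.4750e+01] F [ 0.04  0.19 -0.38]
```

```bash
python3 -m pendant '[0,0,0,0.008,0,0,0, 0,0,0,0.008,0,0,0, 0,0,0,0,0,0,0, 0,0,0,0,0,0,0, 0,0,0,0,0,0,0, 0,0,0,0,0,0,0, 0,0,0,0,0,0,0, 0,0,0,0,0,0,0, 0,0,0,0,0,0,0, 0,0,0,0,0,0,0]' ; python3 w.py
```

```text
t: 7.15
ee_pos: [0.5554, 0.1186, 0.0336]
tcp_rot: [179.9, -0.0, 24.7]
ft_force: [-0.9, -0.9, -0.4]
grip_width: 0.0004
t 7.15 tray xy mm [  0.56 122.5 ] z mm 33.63 rot [ 1.7995e+02 -3.0000e-02  2.4740e+01] F [-0.91 -0.89 -0.39]
```

```bash
python3 -m pendant '[0,0,0,0.008,0,0,0, 0,0,0,0.004,0,0,0, 0,0,0,0,0,0,0, 0,0,0,0,0,0,0, 0,0,0,0,0,0,0, 0,0,0,0,0,0,0, 0,0,0,0,0,0,0, 0,0,0,0,0,0,0, 0,0,0,0,0,0,0, 0,0,0,0,0,0,0]' ; python3 w.py
```

```text
t: 8.15
ee_pos: [0.5554, 0.1187, 0.0336]
tcp_rot: [179.9, -0.0, 24.7]
ft_force: [-1.6, -0.6, 1.5]
grip_width: 0.0004
t 8.15 tray xy mm [  0.61 122.52] z mm 33.56 rot [ 1.7994e+02 -4.0000e-02  2.4750e+01] F [-1.62 -0.6   1.5 ]
```

Pad contact shows at TCP z of about 33.6 mm, against 33.5 nominal. I'll lift about 0.5 mm and start the sweep along tool +y.

```bash
python3 -m pendant '[0,0,0,-0.015,0,0,0, 0,-0.01,0,0,0,0,0, 0,0,0.05,0,0,0,0, 0,0,0.1,0,0,0,0, 0,0,0.1,0,0,0,0, 0,0,0.1,0,0,0,0, 0,0,0.1,0,0,0,0, 0,0,0.1,0,0,0,0, 0,0,0.1,0,0,0,0, 0,0,0.1,0,0,0,0]' ; python3 w.py
```

```text
t: 9.15
ee_pos: [0.5685, 0.0892, 0.0339]
tcp_rot: [180.0, -0.0, 24.7]
ft_force: [-0.5, 1.6, 0.8]
grip_width: -0.0001
t 9.15 tray xy mm [7.000e-02 9.031e+01] z mm 33.92 rot [ 1.800e+02 -3.000e-02  2.474e+01] F [-0.52  1.59  0.79]
```

```bash
python3 -m pendant '[0,0,0.12,0,0,0,0, 0,0,0.12,0,0,0,0, 0,0,0.12,0,0,0,0, 0,0,0.12,0,0,0,0, 0,0,0.12,0,0,0,0, 0,0,0.12,0,0,0,0, 0,0,0.12,0,0,0,0, 0,0,0.12,0,0,0,0, 0,0,0.12,0,0,0,0, 0,0,0.12,0,0,0,0]' ; python3 w.py
```

```text
t: 10.15
ee_pos: [0.5903, 0.0418, 0.0339]
tcp_rot: [-180.0, -0.0, 24.7]
ft_force: [-0.1, -0.1, 0.8]
grip_width: 0.0001
t 10.15 tray xy mm [1.00e-02 3.81e+01] z mm 33.93 rot [-1.7999e+02 -3.0000e-02  2.4750e+01] F [-0.08 -0.1   0.76]
```

```bash
python3 - <<'E'
from plant import *
import cv2
p,d=snapshot('wrist');cv2.imwrite('pics/w2.png',p[:,:,::-1])
E
```

```text
(no output)
```

View pics/w2.png

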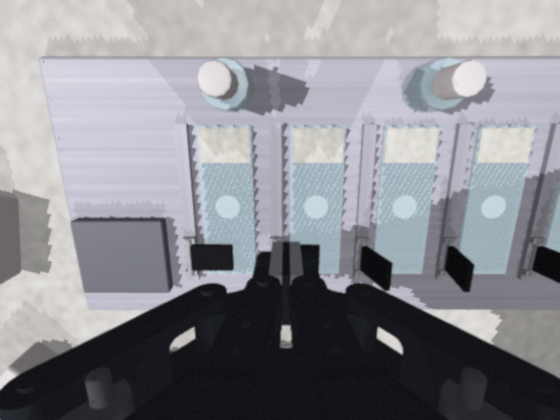

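Tab 0 lies flat at (211,257), tab 1 is under the fingers at (285,255), tabs 2–4 are still upright and both vials are standing. I'll continue.

```bash
python3 -m pendant '[0,0,0.12,0,0,0,0, 0,0,0.12,0,0,0,0, 0,0,0.12,0,0,0,0, 0,0,0.12,0,0,0,0, 0,0,0.12,0,0,0,0, 0,0,0.12,0,0,0,0, 0,0,0.12,0,0,0,0, 0,0,0.12,0,0,0,0, 0,0,0.12,0,0,0,0, 0,0,0.12,0,0,0,0]' ; python3 w.py
```

```text
t: 11.2
ee_pos: [0.6123, -0.006, 0.0339]
tcp_rot: [-180.0, -0.0, 24.7]
ft_force: [-0.5, 0.7, -0.4]
grip_width: 0.0001
t 11.2 tray xy mm [ -0.07 -14.53] z mm 33.91 rot [-1.800e+02 -2.000e-02  2.474e+01] F [-0.52  0.67 -0.41]
```

```bash
python3 -m pendant '[0,0,0.12,0,0,0,0, 0,0,0.12,0,0,0,0, 0,0,0.12,0,0,0,0, 0,0,0.12,0,0,0,0, 0,0,0.12,0,0,0,0, 0,0,0.12,0,0,0,0, 0,0,0.12,0,0,0,0, 0,0,0.12,0,0,0,0, 0,0,0.12,0,0,0,0, 0,0,0.12,0,0,0,0]' ; python3 w.py
```

```text
t: 12.2
ee_pos: [0.634, -0.0535, 0.0338]
tcp_rot: [-180.0, -0.0, 24.7]
ft_force: [-0.4, -0.5, -0.1]
grip_width: -0.0
t 12.2 tray xy mm [ -0.24 -66.76] z mm 33.78 rot [-1.7998e+02 -1.0000e-02  2.4740e+01] F [-0.42 -0.45 -0.09]
```

```bash
python3 -m pendant '[0,0,0.12,-0.003,0,0,0, 0,0,0.12,0,0,0,0, 0,0,0.12,0,0,0,0, 0,0,0.12,0,0,0,0, 0,0,0.12,0,0,0,0, 0,0,0.12,0,0,0,0, 0,0,0.12,0,0,0,0, 0,0,0.12,0,0,0,0, 0,0,0.12,0,0,0,0, 0,0,0.12,0,0,0,0]' ; python3 w.py
```

```text
t: 13.2
ee_pos: [0.6559, -0.1011, 0.0338]
tcp_rot: [-180.0, -0.0, 24.7]
ft_force: [0.0, -0.5, 0.4]
grip_width: -0.0
t 13.2 tray xy mm [  -0.34 -119.11] z mm 33.77 rot [-179.97   -0.     24.74] F [ 0.04 -0.52  0.39]
```

Sweep complete. I'll lift straight up, then move to the viewing pose.

```bash
python3 -m pendant '[0,0,0.05,-0.02,0,0,0, 0,0,0,-0.1,0,0,0, 0,0,0,-0.4,0,0,0, 0,0,0,-0.6,0,0,0, 0,0,0,-0.6,0,0,0, -0,-0.3,-0.4,-0.6,0,0,0, 0,-0.5,-0.7,-0.4,0,0,0, 0,-0.5,-0.7,0,0,0,0, 0,-0.4,-0.6,0,0,0,0, 0,-0.1,-0.3,0,0,0,0]' && python3 -m pendant '[0,0,0,0,0,0,0, 0,0,0,0,0,0,0, 0,0,0,0,0,0,0, 0,0,0,0,0,0,0, 0,0,0,0,0,0,0, 0,0,0,0,0,0,0, 0,0,0,0,0,0,0, 0,0,0,0,0,0,0, 0,0,0,0,0,0,0, 0,0,0,0,0,0,0]'; python3 w.py;  python3 - <<'E'
from plant import *
import cv2,numpy as np
m=camera_model('wrist');p,d=snapshot('wrist');np.savez('w3.npz',p=p,d=d);np.savez('w3cam.npz',**{k:np.array(v) for k,v in m.items()})
cv2.imwrite('pics/w3.png',p[:,:,::-1])
p,d=snapshot('scene');np.savez('scene3.npz',p=p,d=d)
cv2.imwrite('pics/scene3.png',cv2.resize(p[190:300,190:380,::-1],None,fx=4,fy=4,interpolation=cv2.INTER_CUBIC))
E
```

```text
t: 14.2
ee_pos: [0.5437, -0.0337, 0.156]
tcp_rot: [179.8, -0.3, 24.7]
ft_force: [0.9, 0.1, 0.5]
grip_width: -0.0001
t: 15.2
ee_pos: [0.5461, -0.0347, 0.1573]
tcp_rot: [179.8, -0.4, 24.7]
ft_force: [0.7, 0.5, 0.5]
grip_width: 0.0002
t 15.2 tray xy mm [-72.21 -12.78] z mm 157.33 rot [179.76  -0.35  24.67] F [0.67 0.47 0.47]
```

View pics/w3.png

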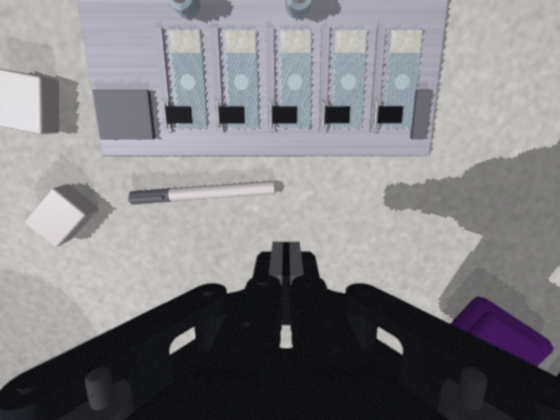

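View pics/scene3.png

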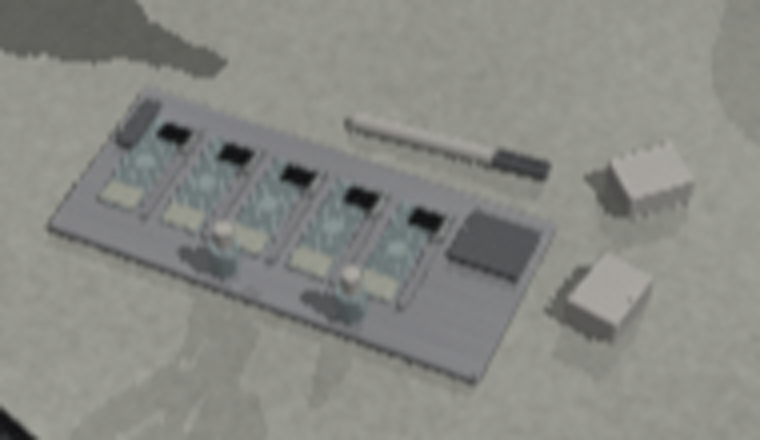

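All five tabs look flat, with centres in the wrist view at (178,114), (231,114), (284,114), (337,114) and (390,114). The tray corners, vials, marker and boxes sit at the same scene pixels as before. Next is a numeric check.

```bash
python3 - <<'E'
from h import *
f=np.load('w3.npz');p,d=f['p'],f['d'];m=dict(np.load('w3cam.npz'));t=np.load('tray.npz');o,R=t['o'],t['R']
mask=((p.max(2)<45)).astype(np.uint8);mask[160:]=0
n,l,st,c=cv2.connectedComponentsWithStats(mask)
for i in range(1,n):
    if st[i,4]>200:
        v,u=np.nonzero(l==i);W=(ray(m,np.c_[u,v],.0145)[:,:2]-o)@R*1000
        nn=cv2.undistortPoints(np.c_[u,v].astype(float).reshape(-1,1,2),m['mtx'],m['dist']).reshape(-1,2)
        z=d[v,u][:,None];X=(np.c_[nn,np.ones(len(nn))]*z-m['t'])@m['R']
        inn=z[:,0]>0;A=np.c_[W[inn,1],np.ones(inn.sum())];k=np.linalg.lstsq(A,X[inn,2]*1000,rcond=None)[0]
        print('y range',np.percentile(W[:,1],[1,99]).round(1),'x',np.percentile(W[:,0],[1,99]).round(1),'depth z mm',(np.median(X[inn,2])*1000).round(1),'slope deg',np.degrees(np.arctan(k[0])).round(1))
a=np.load('scene0.npz')['p'].astype(int);b=np.load('scene3.npz')['p'].astype(int)
df=(abs(a-b).max(2)>40)[190:300,190:380];n,l,st,c=cv2.connectedComponentsWithStats(df.astype(np.uint8))
print([(s[:2]+[190,190]).tolist()+[int(s[4])] for s in st[1:] if s[4]>5])
E
```

```text
y range [67.2 86.4] x [-5.2  5.7] depth z mm 15.7 slope deg -1.1
y range [23.3 42.4] x [-6.   5.2] depth z mm 15.6 slope deg -1.0
y range [-20.2  -1.8] x [-5.8  6. ] depth z mm 15.7 slope deg -0.7
y range [-64.6 -46. ] x [-5.3  5.9] depth z mm 15.6 slope deg -0.8
y range [-108.5  -90.1] x [-5.4  5.8] depth z mm 15.6 slope deg -0.6
[[192, 190, 576], [349, 190, 90], [229, 217, 44], [245, 223, 44], [260, 228, 45], [276, 233, 50], [297, 238, 25], [292, 242, 26]]
```

```bash
python3 -c "from plant import close_job; print(close_job())"
```

```text
the job is handed in; nothing more can be done
None
```

All five tabs are folded down over their slides, in order from the pad end to the bar end. I handed the job in at about 15.3 s of the 48 s allowed.

**What I did:** I located the tray with the cameras (yaw 24.8°, fit errors up to about 1.5 mm). I then touched the closed fingertips lightly on the start pad to confirm the height, which read about 1.5 N. I lifted about 0.3 mm and made one slow sweep to the finish bar, then raised the arm clear. Force readings between moves stayed under about 2 N.

**Last checks:**
- **Tabs:** all five lie in their folded positions, with depth slopes within about 1° of flat. That degree could be a slight lift at the free ends, which would match the fingertip clearance, or camera bias.
- **Height:** tab tops read 15.6 mm against the expected 14.5 mm. The offset is the same on all five and within the 2 mm calibration accuracy.
- **Surroundings:** around the tray, the before and after scene pictures differ only at the tabs and in the arm's shadow. The tray, vials, boxes and marker did not move. I did not compare the bottle, dish and mouse, but the arm never went down near them.

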